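# Reset the tripped breaker under the push-latch cover

### The arm

A 6-joint arm with a two-finger parallel gripper is mounted at the origin on the work surface. World frame = base frame: x ahead of the robot, y to its left, z up, the work surface at z = 0. Lengths are in m, angles in rad, forces in N, time in s.
With the tool pointing down it reaches from about 0.275 to 1 m from the base axis. Payload 8.4 kg.
Tool frame: the origin (TCP) lies at the very end of the fingers, on their centre line; the grasp point (between the pads) lies 19 mm behind it; z points along the fingers, y is the direction in which the jaws open and shut (so a half turn about z gives the same grasp; the last joint's range is limited). The gripper opens to 85 mm and grips with 20 to 120 N. Pads are 22 mm wide; open, the fingers measure 114 mm over their backs; the gripper's body (76 mm by 85 mm) begins 54 mm behind the grasp point. The pads swing forward as they close: fully open they stand 13 mm farther back than shut.
Start: joints at [-1.291, 0.353, 1.633, -0, 1.155, -0.002], TCP at [0.174, -0.6, 0.231] pointing down, gripper open.
Joint ranges: [-2.63, 2.63], [-0.92, 2.1], [0.06, 2.66], [-1.3, 4.44], [0, 2.69], [-3.02, 3.02]. Speed limits (rad/s): [2.22, 2.22, 2.79, 3.14, 3.14, 3.14].

### API

Orientations are given as a unit quaternion [x, y, z, w].
In Python, from bench import observe, snapshot, hand_in gives the robot as it stands.
- The arm moves only by the tool move_arm, never from a script. Its argument "steps" is a list of rows, each a list of 7 numbers: the gripper's target within -1 to 1 (fully open at 1, half-way at 0, shut at -1), then the shift along the tool's x, y, z as a fraction of full scale, then the turn, a rotation vector about the tool's x, y, z as a fraction of full scale. In form: [[hand, x, y, z, wx, wy, wz], ...]. A call has 1 to 8 rows; each row shifts and turns the pose as measured when the row begins, along the tool's axes as they then stand; what a row does not reach is not made up. Full scale, the value 1, is 3 cm for a shift and 6 degrees for a turn. A row lasts 1/10 s, in which the tool goes at most 50 mm and 8.59 degrees, less where a joint would pass 70% of its speed; a pose out of reach is approached as far as the arm can. A call with a number of a shift or a turn outside -1 to 1 is refused whole. A call with a gripper value outside its range is refused whole. The fingers move at their own pace and stop on an object; the grip force is fixed at half the most. Time passes only in rows, so rows that do not move let the fingers close. It gives the time, the measured TCP pose, the force and the opening at its end, in the units of the state.
- observe(): the state, without advancing time (a new reading comes with each control period).
- snapshot(name): name is "side" or "top" or "wrist"; returns a dict with "frame" (400x640x3 uint8, blue, green, red), "z_map" (400x640 float32, m along the optical axis (not along the pixel's ray), 0 where there is no reading), "intrinsics" (3x3 intrinsics, pixels), "T" (4x4, takes a point from camera to world coordinates). Camera axes: x right, y down, z forward; pixel columns grow to the right and rows downward; lengths in m; the calibration is good to about 2 mm. The wrist camera is an equidistant fisheye: a pixel r from the principal point sees the ray r / f radians off the axis. A picture is of the moment at which its call begins.
- hand_in(): hands the job in, once; it reports no verdict.
The state is a dict: "time": time; "qpos": joint angles; "qvel": joint speeds; "joint_torque": joint torques, N m; "position": TCP position; "eef_rot": TCP orientation; "wrist_force": force on the tool from outside, world axes, zero at the start; "wrist_torque": the same for the moment, N m; "opening": finger opening in m.
Only numpy, scipy, OpenCV 4.12 (cv2) and the standard library are available. Lean on these libraries where they do the work, as an engineer would, in place of code of your own. Each camera call takes 0.05 s, during which the arm holds its last target.

### The job

One of the three breakers under the clear cover of the bench's power console has tripped: its lever has dropped to the front. Press the cover near its front edge so that it pops open by itself, push that lever to the back until it is fully ON, in line with the other two, then push the cover down and press it until it latches shut. Only press and push: do not grip the lever or touch the cover from inside, do not switch the other two off, and leave everything else on the bench where it stands.

Things in the scene. Friction and masses are not known exactly. Their poses are not given: they have to be found in the camera images.
- console: white power console screwed to the bench, 190 mm deep, 204 mm wide, 78 mm high in front, 107 mm at the back; origin under its middle. x points level from its front (the cover's free edge) to its back (hinge side), y to its left, z up. Its deck rises 10 degrees (0.175 rad) towards +x. Sockets on the back and ends only.
- cover (a joint): angle of the clear domed cover about its hinge, rad: 0 latched, 1.55 fully open (79 degrees above level), -0.075 inner stop. Push-push latch: pressed in past -0.06 and let go, a latched cover is freed and swings fully open by its spring in about 1.5 s; an open one pushed down past -0.06 and let go stays latched at 0. At the press mark 2 N holds the spring, 5 N reaches the stop.
- cover_press (a point): press mark (grey-rimmed white disc, 18 mm) on the outside of the cover's top face, mid-width, 18 mm from the free edge; 74 mm from the hinge line along the face and 21 mm above it square to the face. Pressed here it moves 5.5 mm from latched to the inner stop. Moves with the cover; z is the outward normal, x points from the free edge to the hinge.
- cover_edge (a point): middle of the free edge of the cover's top face (outside), 92 mm from the hinge line along the face, 21 mm above it square to the face; moves with the cover. The cover is 160 mm wide, top 3 mm thick, front and side walls 26 mm deep. A finger left above it stops it from opening; open, its outside faces back and up and is pushed shut from behind.
- cover_hinge (a point): middle of the cover's hinge line, fixed on the console; the axis lies along the console's y. Console axes.
- toggle_tripped (a joint): angle of the lever of the breaker that has tripped: orange, 20 mm wide, 6 mm thick, white band near its end, under the cover; one of three in a row across the console, 37 mm apart, in no fixed order. 0 = OFF (leans 24 degrees from the deck's normal to the front), 0.84 = ON (24 degrees to the back); it stays where it is left; about 2 N at its end moves it.
- toggle_tripped_tip (a point): middle of that lever's free end, 17 mm from its pivot. Square to the deck, the breaker's white face (36 mm wide, 45 mm long) lies 10.5 mm below this point at OFF or ON; the pivot lies 50 mm along the deck in front of the hinge line and 4 mm below it.
- toggle_on_a (a joint): angle of the lever of a breaker that is on: orange, 20 mm wide, 6 mm thick, white band near its end, under the cover; one of three in a row across the console, 37 mm apart, in no fixed order. 0 = OFF (leans 24 degrees from the deck's normal to the front), 0.84 = ON (24 degrees to the back); it stays where it is left; about 2 N at its end moves it.
- toggle_on_a_tip (a point): middle of that lever's free end, 17 mm from its pivot. Square to the deck, the breaker's white face (36 mm wide, 45 mm long) lies 10.5 mm below this point at OFF or ON; the pivot lies 50 mm along the deck in front of the hinge line and 4 mm below it.
- toggle_on_b (a joint): angle of the lever of a breaker that is on: orange, 20 mm wide, 6 mm thick, white band near its end, under the cover; one of three in a row across the console, 37 mm apart, in no fixed order. 0 = OFF (leans 24 degrees from the deck's normal to the front), 0.84 = ON (24 degrees to the back); it stays where it is left; about 2 N at its end moves it.
- toggle_on_b_tip (a point): middle of that lever's free end, 17 mm from its pivot. Square to the deck, the breaker's white face (36 mm wide, 45 mm long) lies 10.5 mm below this point at OFF or ON; the pivot lies 50 mm along the deck in front of the hinge line and 4 mm below it.
- beaker: glass beaker, 68 mm across, 88 mm high, beside the console; origin at the centre of its underside; loose, to be left alone.
- slide_box: green and white slide box, 60 x 85 x 30 mm, beside the console; origin at the centre of its underside; loose, to be left alone.
- screwdriver: screwdriver, 170 mm long, lying in front of the console; origin under its middle, x along it; loose, to be left alone.
- sieve: brass test sieve, 153 mm across, 50 mm high; origin at the centre of its underside; loose, to be left alone.
- purple_basin: purple basin, 220 mm across, 85 mm high; origin at the centre of its underside; loose, to be left alone.
- yellow_bowl: yellow bowl, 144 mm across, 55 mm high; origin at the centre of its underside; loose, to be left alone.
- sink_strainer: steel sink strainer, 88 mm across, 36 mm high; origin at the centre of its underside; loose, to be left alone.
- wash_bottle: white bottle with a red cap, 66 mm across, 190 mm high; origin at the centre of its underside; loose, to be left alone.

How it is judged:
On the way, in this order (a step that is already met when the one before it is completed fails the run):
1. the cover has popped open (value of joint cover above 1.2 rad), for 0.2 s.
2. with the cover open, the tripped lever is pushed to ON (value of joint toggle_tripped above 0.7 rad and value of joint cover above 0.9 rad), for 0.2 s.
At the end, for the whole second after the job is handed in: The cover stays latched shut by itself (joint within 0.03 rad of 0), all three levers are at ON (above 0.7 rad), and every loose thing stands within 25 mm of where it began (value of joint cover between -0.03 and 0.03 rad and velocity of joint cover below 0.05 rad/s and value of joint each of toggle_tripped, toggle_on_a, toggle_on_b above 0.7 rad and distance of each of beaker, slide_box, screwdriver, sieve, purple_basin, yellow_bowl, sink_strainer, wash_bottle from where it was at the start of the episode below 0.025 m); the robot touches nothing.
It fails at once if another breaker is switched off (value of joint any of toggle_on_a, toggle_on_b below 0.55 rad).
It fails at once if the cover is pinched, levered or pulled from inside (contact force between any of cover_c4, cover_c5 and the fingers above 4 N).
It fails at once if the lever is gripped: pressed on its front and its back at once (contact force between each of toggle_tripped_c0, toggle_tripped_c1 and the fingers above 2 N).
It fails at once if something else on the bench is pushed away, lifted or carried (over 25 mm) (distance of any of beaker, slide_box, screwdriver, sieve, purple_basin, yellow_bowl, sink_strainer, wash_bottle from where it was at the start of the episode above 0.025 m).
It fails at once if a standing vessel is tipped (angle between any of beaker, wash_bottle's own z axis and vertical above 0.35 rad).
It also fails if it takes over 54 s, if anything falls off the work surface, if the arm or the gripper's body presses on something with over 40 N, if the wrist force passes 120 N, or if a joint passes its speed limit or range.

## Working session

There is one attempt and no reset: what is moved stays moved. The work goes in short steps, Python scripts to look and compute and a tool call to move; the robot and the scene stay as the last step left them, time stands still between calls to the robot, and variables do not carry over. Pictures are saved under pics/ and viewed, and the job is handed in when it is done.

Besides the shell and the picture viewer there is one more tool, called after "Call:" by a JSON object that holds its "name" and its "arguments". move_arm: Moves the arm, as the interface text tells. Its arguments: {"type":"object","properties":{"steps":{"type":"array"}},"required":["steps"]}

```bash
ls; mkdir -p pics
python3 - <<'E'
from bench import *
import cv2,numpy as np
print(observe())
for n in("side","top","wrist"):
    s=snapshot(n);cv2.imwrite(f"pics/{n}0.png",s["frame"]);np.savez(f"pics/{n}0.npz",**s);print(n,s["intrinsics"].round(1).tolist(),s["T"].round(3).tolist())
E
```

```text
pics
{'time': 0.0, 'qpos': array([-1.29137881e+00,  3.53653913e-01,  1.63412661e+00,  1.57547043e-05,
        1.15522683e+00, -2.39858473e-03]), 'qvel': array([ 0.00091901,  0.00067571,  0.00054733, -0.00013724, -0.00036126,
        0.00021263]), 'joint_torque': array([-8.55952421e-04, -6.05257487e+01, -3.42063546e+01, -1.03555330e-04,
        9.42182407e-03,  1.24173397e-05]), 'position': array([ 0.17368572, -0.59988077,  0.23056131]), 'eef_rot': array([ 9.90089076e-01,  1.40439033e-01, -9.05264106e-05, -7.01572832e-04]), 'wrist_force': array([0.31954023, 1.14511826, 0.42517746]), 'wrist_torque': array([-0.03827467,  0.00661224,  0.01581998]), 'opening': 0.0857834224766545}
side [[452.1, 0.0, 315.3], [0.0, 452.1, 200.3], [0.0, 0.0, 1.0]] [[-0.861, -0.377, 0.341, 0.113], [-0.509, 0.613, -0.605, 0.736], [0.019, -0.694, -0.719, 0.984], [0.0, 0.0, 0.0, 1.0]]
top [[507.7, 0.0, 318.7], [0.0, 507.7, 190.4], [0.0, 0.0, 1.0]] [[0.005, -0.991, 0.136, 0.35], [-1.0, -0.007, -0.013, -0.0], [0.014, -0.136, -0.991, 1.575], [0.0, 0.0, 0.0, 1.0]]
wrist [[309.7, 0.0, 317.7], [0.0, 309.7, 194.8], [0.0, 0.0, 1.0]] [[0.278, -0.909, -0.31, 0.253], [-0.961, -0.263, -0.09, -0.576], [-0.0, 0.323, -0.946, 0.373], [0.0, 0.0, 0.0, 1.0]]
```

View pics/side0.png

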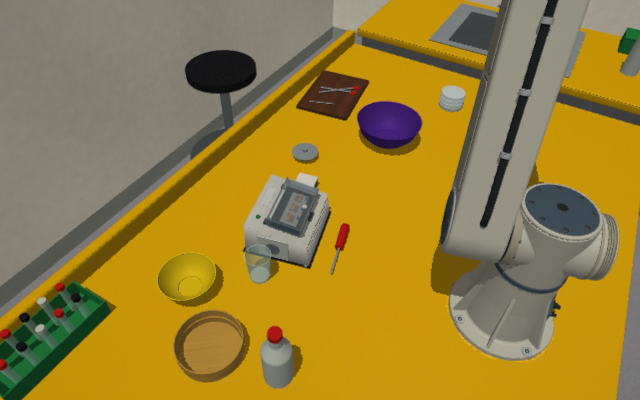

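View pics/top0.png

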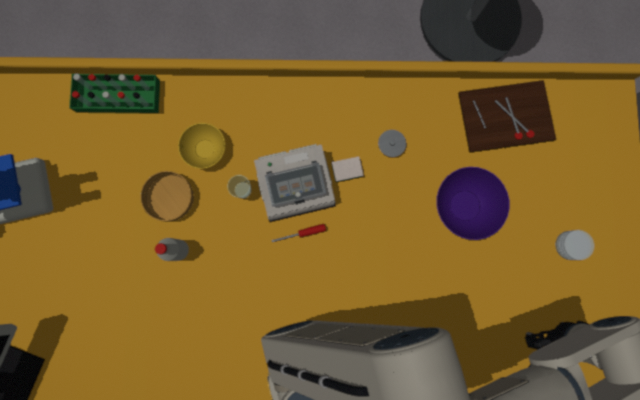

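View pics/wrist0.png

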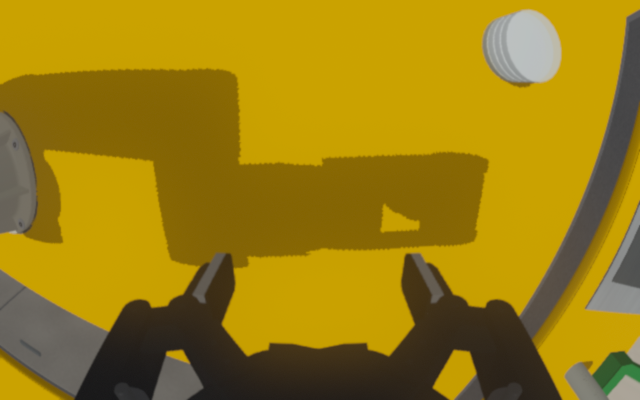

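Run:
```python
import cv2,numpy as np
s=np.load("pics/side0.npz");t=np.load("pics/top0.npz")
a=s["frame"][165:275,235:340];cv2.imwrite("pics/sz.png",cv2.resize(a,None,fx=5.4,fy=5.4,interpolation=cv2.INTER_CUBIC))
a=t["frame"][140:225,245:365];cv2.imwrite("pics/tz.png",cv2.resize(a,None,fx=6.5,fy=6.5,interpolation=cv2.INTER_CUBIC))
```

```text
(no output)
```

View pics/sz.png

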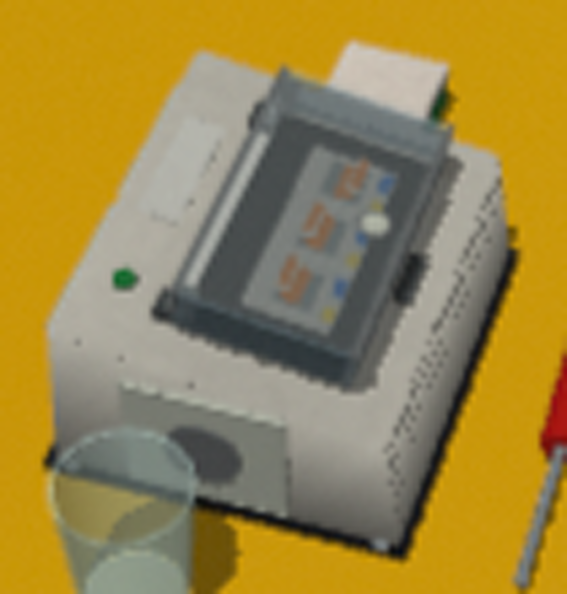

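View pics/tz.png

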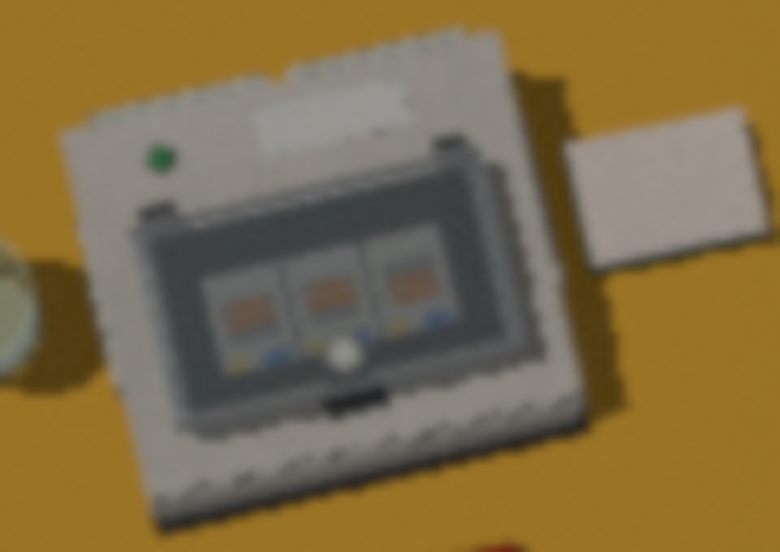

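```bash
cat > h.py <<'E'
import numpy as np,cv2
def ray(s,u,v):
    K=s["intrinsics"];T=s["T"];d=np.array([(u-K[0,2])/K[0,0],(v-K[1,2])/K[1,1],1.]);return T[:3,3],T[:3,:3]@d
def tri(s1,p1,s2,p2):
    o1,d1=ray(s1,*p1);o2,d2=ray(s2,*p2)
    A=np.c_[d1,-d2];k=np.linalg.lstsq(A,o2-o1,rcond=None)[0];a=o1+k[0]*d1;b=o2+k[1]*d2
    return (a+b)/2,np.linalg.norm(a-b)
def cloud(s):
    z=s["z_map"];K=s["intrinsics"];v,u=np.indices(z.shape);P=np.stack([(u-K[0,2])/K[0,0]*z,(v-K[1,2])/K[1,1]*z,z],-1)
    return P@s["T"][:3,:3].T+s["T"][:3,3]
E
python3 - <<'E'
from h import *
s=dict(np.load("pics/side0.npz"));t=dict(np.load("pics/top0.npz"))
def disc(s,u,v):
    g=s["frame"].min(2).astype(float);u0,v0=int(round(u)),int(round(v));w=g[v0-4:v0+5,u0-4:u0+5];w=np.clip(w-np.percentile(w,75),0,None)
    yy,xx=np.mgrid[v0-4:v0+5,u0-4:u0+5];return (w*xx).sum()/w.sum(),(w*yy).sum()/w.sum()
p1=disc(s,304.4,206.5);p2=disc(t,297.8,194.5);print(p1,p2,tri(s,p1,t,p2))
for n,S,(u0,v0,u1,v1) in(("side",s,(235,165,340,275)),("top",t,(250,140,340,225))):
    C=cloud(S)[v0:v1,u0:u1];P=C.reshape(-1,3);
    P=P[(P[:,2]>.06)&(P[:,2]<.2)]
    r=cv2.minAreaRect(P[:,:2].astype(np.float32));print(n,r,cv2.boxPoints(r).round(3).tolist(),len(P),P[:,2].max())
    print(n,"disc depth",cloud(S)[int(round((p1 if n=='side' else p2)[1])),int(round((p1 if n=='side' else p2)[0]))])
E
```

```text
(np.float64(303.82646420824295), np.float64(205.80694143167028)) (np.float64(297.4345047923323), np.float64(193.741214057508)) (array([0.53917515, 0.04148436, 0.1177928 ]), np.float64(0.00023433451901188254))
side ((0.5749781131744385, 0.09956098347902298), (0.17758184671401978, 0.3032084107398987), 13.93278980255127) [[0.4519999921321869, 0.22499999403953552], [0.5249999761581421, -0.0689999982714653], [0.6980000138282776, -0.026000000536441803], [0.625, 0.2680000066757202]] 4757 0.13360669609619524
side disc depth [0.53856935 0.04137837 0.11726103]
top ((0.5862686038017273, 0.05383410304784775), (0.17804329097270966, 0.21347828209400177), 14.115042686462402) [[0.4740000069141388, 0.13600000739097595], [0.5260000228881836, -0.07100000232458115], [0.6990000009536743, -0.02800000086426735], [0.6470000147819519, 0.17900000512599945]] 4170 0.14102780762988165
top disc depth [0.53830259 0.04272971 0.11947486]
```

```bash
cat >> h.py <<'E'
from scipy.spatial.transform import Rotation as R
YAW=.245
cx=np.array([np.cos(YAW),np.sin(YAW),0]);cy=np.array([-np.sin(YAW),np.cos(YAW),0]);cz=np.array([0,0,1.])
DISC=np.array([.539,.0415,.118])
HINGE=DISC+.0765*cx-.0078*cz
def Rt(tilt): # tilt deg>0: fingers point toward +x console
    zt=np.sin(np.radians(tilt))*cx-np.cos(np.radians(tilt))*cz; yt=-cy; xt=np.cross(yt,zt)
    return R.from_matrix(np.c_[xt,yt,zt])
def rel(p,tilt):
    from bench import observe
    o=observe();r=R.from_quat(o["eef_rot"]);d=r.inv().apply(np.array(p)-o["position"])/.03
    w=(r.inv()*Rt(tilt)).as_rotvec()/np.radians(6)
    print("t",o["time"],"shift",d.round(2),"turn",w.round(2),"F",o["wrist_force"].round(1),"con",con(o["position"]).round(4))
def con(p): # coordinates about hinge, console axes
    q=np.array(p)-HINGE;return np.array([q@cx,q@cy,q@cz])
def w(x,y,z): return HINGE+x*cx+y*cy+z*cz
E
python3 -c "
from h import *
print(HINGE);rel(DISC+[0,0,.05],10)"
```

```text
[0.61321551 0.06005556 0.1102    ]
t 0.15 shift [ 17.64 -17.15   2.11] turn [-0.04  1.67  0.35] F [ 1.   0.2 -0.9] con [-0.5865 -0.5337  0.1205]
```

Call:
{"name": "move_arm", "arguments": {"steps": [[-1, 1, -0.97, 0, 0, 0, 0.36], [-1, 1, -0.97, 0, 0, 0, 0], [-1, 1, -0.97, 0, 0, 0, 0], [-1, 1, -0.97, 0, 0, 0, 0], [-1, 1, -0.97, 0, 0, 0, 0], [-1, 1, -0.97, 0, 0, 0, 0], [-1, 1, -0.97, 0, 0, 0, 0], [-1, 1, -0.97, 0, 0, 0, 0]]}}

```text
time: 0.95
position: [0.3519, -0.3091, 0.2286]
eef_rot: [0.993, 0.117, -0.001, -0.001]
wrist_force: [0.3, -0.5, -0.3]
opening: -0.0003
```

```bash
python3 -c "
from h import *
rel(DISC+[0,0,.08],10)"
```

```text
t 0.95 shift [ 8.78 -9.92  1.03] turn [-0.    1.67 -0.1 ] F [ 0.3 -0.5 -0.3] con [-0.343  -0.2948  0.1184]
```

Call:
{"name": "move_arm", "arguments": {"steps": [[-1, 0.9, -1, 0, 0, 0, 0], [-1, 0.9, -1, 0, 0, 0, 0], [-1, 0.9, -1, 0, 0, 0, 0], [-1, 0.9, -1, 0, 0, 0, 0], [-1, 0.9, -1, 0, 0, 0, 0], [-1, 0.9, -1, 0, 0, 0, 0], [-1, 0.9, -1, 0, 0, 0, 0], [-1, 0.9, -1, 0, 0, 0, 0]]}}

```text
time: 1.75
position: [0.5102, -0.0122, 0.2289]
eef_rot: [0.993, 0.117, 0.0, -0.0]
wrist_force: [0.7, 0.1, 0.3]
opening: -0.0002
```

Run:
```python
from h import *
from bench import *
rel(DISC+[0,0,.08],10)
s=snapshot("wrist");cv2.imwrite("pics/wrist1.png",s["frame"]);np.savez("pics/wrist1.npz",**s)
```

```text
t 1.75 shift [ 1.35 -1.52  1.03] turn [ 0.01  1.67 -0.1 ] F [0.7 0.1 0.3] con [-0.1174 -0.0451  0.1187]
```

View pics/wrist1.png

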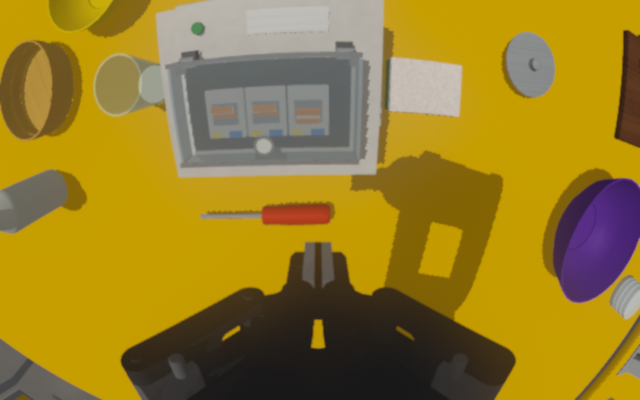

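```bash
cat >> h.py <<'E'
def wray(s,u,v):
    K=s["intrinsics"];T=s["T"];x,y=(u-K[0,2])/K[0,0],(v-K[1,2])/K[1,1];r=np.hypot(x,y)
    d=np.array([np.sin(r)*x/r,np.sin(r)*y/r,np.cos(r)]);return T[:3,3],T[:3,:3]@d
def wplane(s,u,v,z):
    o,d=wray(s,u,v);return o+d*(z-o[2])/d[2]
E
python3 - <<'E'
from h import *
s=dict(np.load("pics/wrist1.npz"))
print(wplane(s,263.5,146,.118))
cv2.imwrite("pics/wz.png",cv2.resize(s["frame"][40:180,160:390],None,fx=3.4,fy=3.4,interpolation=cv2.INTER_CUBIC))
for u,v in((191,56),(346,47)):print(con(wplane(s,u,v,.112)))
E
```

```text
[0.53811188 0.04188313 0.118     ]
[0.0045238  0.06356503 0.0018    ]
[ 0.00444633 -0.06855175  0.0018    ]
```

View pics/wz.png

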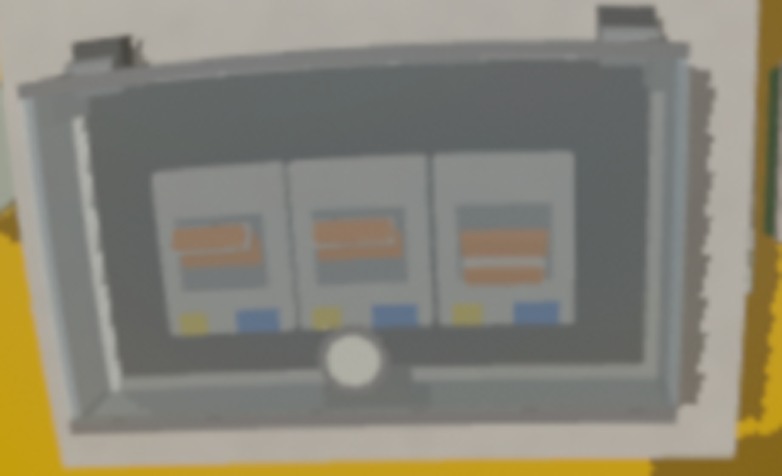

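Call:
{"name": "move_arm", "arguments": {"steps": [[-1, 0.67, -0.76, 0.5, 0, 0.83, -0.05], [-1, 0.67, -0.76, 0.5, 0, 0.83, -0.05], [-1, 0, 0, 0.9, 0, 0, 0]]}}

```text
time: 2.1
position: [0.552, 0.0525, 0.1765]
eef_rot: [0.988, 0.124, 0.094, -0.012]
wrist_force: [0.9, -1.0, 0.4]
opening: 0.0001
```

Run:
```python
from h import *
rel(DISC,10)
```

```text
t 2.1 shift [-0.87  0.25  1.82] turn [-0.02 -0.15  0.04] F [ 0.9 -1.   0.4] con [-0.0612  0.0075  0.0663]
```

Call:
{"name": "move_arm", "arguments": {"steps": [[-1, -0.87, 0.25, 0.8, 0, -0.15, 0], [-1, 0, 0, 0, 0, 0, 0]]}}

```text
time: 2.3
position: [0.531, 0.0411, 0.1443]
eef_rot: [0.988, 0.125, 0.084, -0.011]
wrist_force: [-0.3, 0.1, -0.4]
opening: -0.0002
```

Run:
```python
from h import *
rel(DISC,10)
```

```text
t 2.3 shift [0.11 0.05 0.91] turn [-0.03  0.05  0.07] F [-0.3  0.1 -0.4] con [-0.0844  0.0015  0.0341]
```

Call:
{"name": "move_arm", "arguments": {"steps": [[-1, 0.1, 0.05, 0.75, 0, 0, 0], [-1, 0, 0, 0.15, 0, 0, 0], [-1, 0, 0, 0.1, 0, 0, 0]]}}

```text
time: 2.6
position: [0.5419, 0.0418, 0.1172]
eef_rot: [0.988, 0.125, 0.086, -0.011]
wrist_force: [-1.0, -1.2, 2.1]
opening: 0.0003
```

Run:
```python
from h import *
rel(DISC,10)
```

```text
t 2.6 shift [-0.09 -0.01 -0.04] turn [-0.02  0.01  0.05] F [-1.  -1.2  2.1] con [-0.0736 -0.0004  0.007 ]
```

Contact at the expected height. Press in.

Call:
{"name": "move_arm", "arguments": {"steps": [[-1, 0, 0, 0.12, 0, 0, 0], [-1, 0, 0, 0.12, 0, 0, 0]]}}

```text
time: 2.8
position: [0.5435, 0.0421, 0.1128]
eef_rot: [0.988, 0.125, 0.086, -0.011]
wrist_force: [-27.7, -4.6, 59.8]
opening: 0.0002
```

Run:
```python
from h import *
rel(DISC,10)
```

```text
t 2.8 shift [-0.12 -0.02 -0.2 ] turn [-0.02  0.01  0.05] F [-27.7  -4.6  59.8] con [-0.0719 -0.0005  0.0026]
```

Call:
{"name": "move_arm", "arguments": {"steps": [[-1, 0, 0, -0.6, 0, 0, 0], [-1, -0.7, 0, -1, 0, 0, 0], [-1, -1, 0, -1, 0, 0, 0], [-1, -1, 0, -1, 0, 0, 0], [-1, -0.5, 0, -0.8, 0, 0, 0]]}}

```text
time: 3.3
position: [0.43, 0.0127, 0.2315]
eef_rot: [0.988, 0.125, 0.089, -0.011]
wrist_force: [0.1, -0.3, 0.3]
opening: 0.0001
```

Call:
{"name": "move_arm", "arguments": {"steps": [[-1, 0, 0, 0, 0, 0.8, 0], [-1, 0, 0, 0, 0, 0.8, 0], [-1, 0, 0, 0, 0, 0.8, 0], [-1, 0, 0, 0, 0, 0.8, 0], [-1, 0, 0, 0, 0, 0, 0], [-1, 0, 0, 0, 0, 0, 0], [-1, 0, 0, 0, 0, 0, 0], [-1, 0, 0, 0, 0, 0, 0]]}}

```text
time: 4.1
position: [0.4343, 0.0116, 0.2434]
eef_rot: [0.956, 0.121, 0.266, -0.03]
wrist_force: [-0.2, 0.4, -0.4]
opening: 0.0
```

Run:
```python
from h import *
from bench import *
rel(DISC,30)
for n in("side","wrist"):
    s=snapshot(n);np.savez(f"pics/{n}2.npz",**s)
    f=s["frame"]; 
    if n=="side": f=cv2.resize(f[120:290,200:400],None,fx=3.4,fy=3.4,interpolation=cv2.INTER_CUBIC)
    cv2.imwrite(f"pics/{n}2.png",f)
```

```text
t 4.1 shift [ 0.95 -0.14  5.45] turn [ 0.05 -0.18  0.07] F [-0.2  0.4 -0.4] con [-0.1853 -0.0036  0.1332]
```

View pics/side2.png

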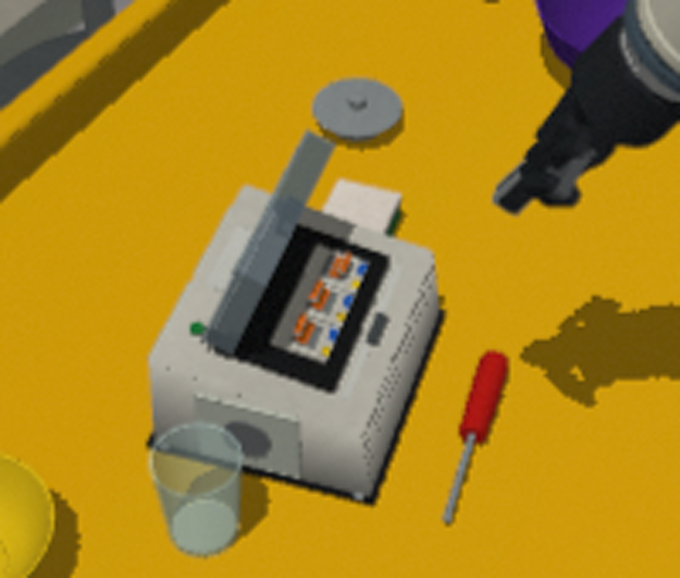

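View pics/wrist2.png

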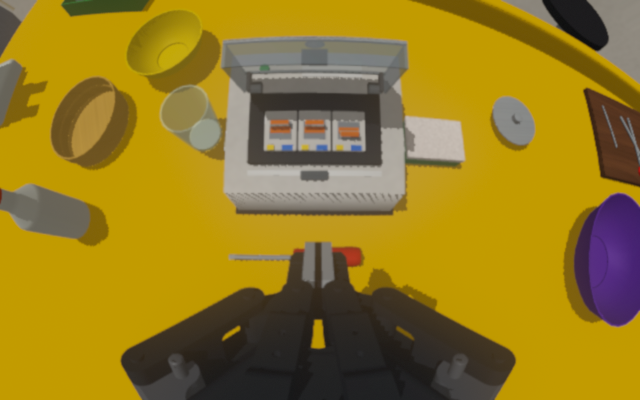

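Run:
```python
from h import *
s=dict(np.load("pics/wrist2.npz"));t=dict(np.load("pics/side2.npz"))
def blobs(S,box):
    u0,v0,u1,v1=box;f=cv2.cvtColor(S["frame"],cv2.COLOR_BGR2HSV)[v0:v1,u0:u1];m=cv2.inRange(f,(4,110,70),(16,255,255));n,l,st,c=cv2.connectedComponentsWithStats(m)
    return [(round(float(c[i][0]+u0),1),round(float(c[i][1]+v0),1),int(st[i][4])) for i in range(1,n) if st[i][4]>4]
for b in blobs(s,(262,110,372,152)):print("w",b,con(wplane(s,b[0],b[1],HINGE[2]+.000)).round(4))
C=cloud(t)
for b in blobs(t,(280,185,315,225)):print("s",b,con(C[int(round(b[1])),int(round(b[0]))]).round(4))
```

```text
w (279.4, 121.5, 71) [-0.0436  0.0375  0.    ]
w (313.7, 121.7, 79) [-0.044  0.001  0.   ]
w (280.1, 129.3, 124) [-0.0528  0.0363  0.    ]
w (314.3, 129.5, 118) [-0.0531  0.0003  0.    ]
w (348.5, 131.7, 180) [-0.0551 -0.0356  0.    ]
s (299.7, 197.7, 25) [-0.0564 -0.0293  0.0021]
s (293.5, 206.7, 31) [-0.0501  0.003  -0.0023]
s (289.1, 216.3, 34) [-0.0488  0.0399  0.0007]
```

Run:
```python
from h import *
rel(w(-.095,-.036,.040),18)
```

```text
t 4.2 shift [0.97 1.07 4.21] turn [ 0.05 -2.18  0.07] F [-1.5  0.2  0.2] con [-0.1854 -0.0035  0.133 ]
```

Call:
{"name": "move_arm", "arguments": {"steps": [[-1, 0.2, 0.3, 0.5, 0, -0.7, 0], [-1, 0.2, 0.3, 0.5, 0, -0.7, 0], [-1, 0.2, 0.3, 0.5, 0, -0.7, 0], [-1, 0.2, 0.1, 0.8, 0, 0, 0], [-1, 0, 0, 0, 0, 0, 0]]}}

```text
time: 4.7
position: [0.4936, -0.006, 0.189]
eef_rot: [0.98, 0.124, 0.155, -0.015]
wrist_force: [-0.1, 0.4, 0.9]
opening: 0.0002
```

Run:
```python
from h import *
rel(w(-.095,-.036,.040),18)
```

```text
t 4.7 shift [0.78 0.03 1.61] turn [0.07 0.01 0.07] F [-0.1  0.4  0.9] con [-0.1321 -0.035   0.0788]
```

Call:
{"name": "move_arm", "arguments": {"steps": [[-1, 0.4, 0, 0.8, 0.05, 0, 0.05], [-1, 0.4, 0, 0.8, 0, 0, 0], [-1, 0, 0, 0, 0, 0, 0]]}}

```text
time: 5.0
position: [0.5311, 0.0036, 0.1507]
eef_rot: [0.98, 0.122, 0.155, -0.018]
wrist_force: [0.3, -1.1, 0.0]
opening: -0.0001
```

Run:
```python
from h import *
from bench import *
rel(w(-.0825,-.036,-.0091),18)
s=snapshot("wrist");cv2.imwrite("pics/wrist3.png",s["frame"])
```

```text
t 5.0 shift [-0.17  0.03  1.68] turn [0.02 0.02 0.03] F [ 0.3 -1.1  0. ] con [-0.0933 -0.0348  0.0405]
```

View pics/wrist3.png

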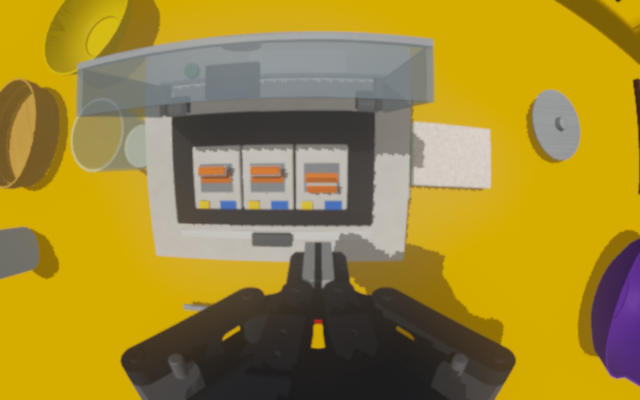

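Call:
{"name": "move_arm", "arguments": {"steps": [[-1, -0.1, 0, 0.8, 0, 0, 0], [-1, -0.05, 0, 0.7, 0, 0, 0], [-1, 0, 0, 0, 0, 0, 0]]}}

```text
time: 5.35
position: [0.539, 0.0058, 0.1103]
eef_rot: [0.98, 0.122, 0.156, -0.018]
wrist_force: [-0.1, 0.3, -0.1]
opening: 0.0003
```

Run:
```python
from h import *
rel(w(-.0594,-.036,-.0054),18)
```

```text
t 5.35 shift [0.76 0.05 0.44] turn [ 0.02 -0.01  0.03] F [-0.1  0.3 -0.1] con [-0.0851 -0.0347  0.0001]
```

Call:
{"name": "move_arm", "arguments": {"steps": [[-1, 0, 0, 0.26, 0, 0, 0], [-1, 0.25, 0, 0.05, 0, 0, 0], [-1, 0.25, 0, 0.04, 0, 0, 0]]}}

```text
time: 5.65
position: [0.5559, 0.0099, 0.1079]
eef_rot: [0.98, 0.122, 0.157, -0.018]
wrist_force: [1.1, 0.2, -0.2]
opening: -0.0001
```

Run:
```python
from h import *
rel(w(-.0594,-.036,-.0054),18)
```

```text
t 5.65 shift [0.23 0.04 0.18] turn [ 0.03 -0.02  0.03] F [ 1.1  0.2 -0.2] con [-0.0677 -0.0348 -0.0023]
```

Run:
```python
from h import *
from bench import *
s=snapshot("wrist");cv2.imwrite("pics/wrist4.png",cv2.resize(s["frame"][80:300,170:450],None,fx=2.7,fy=2.7))
s=snapshot("side");cv2.imwrite("pics/side4.png",cv2.resize(s["frame"][150:270,230:350],None,fx=5,fy=5,interpolation=cv2.INTER_CUBIC))
```

```text
(no output)
```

View pics/wrist4.png

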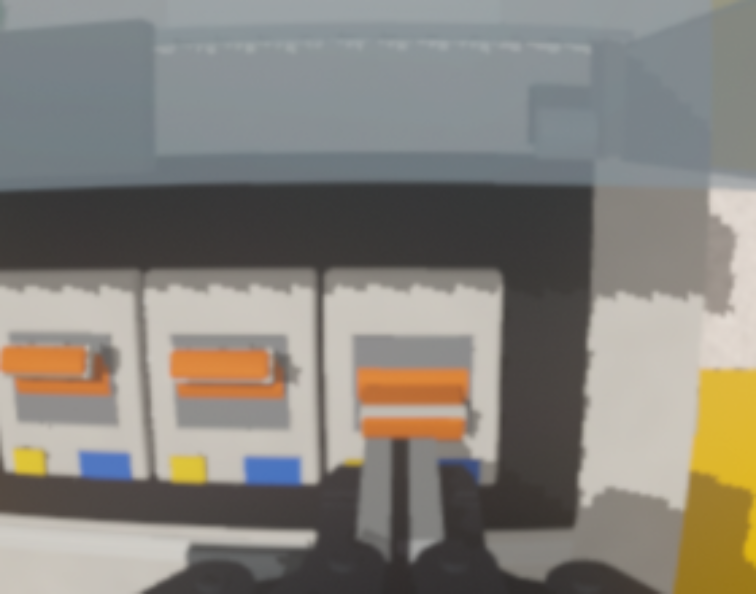

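View pics/side4.png

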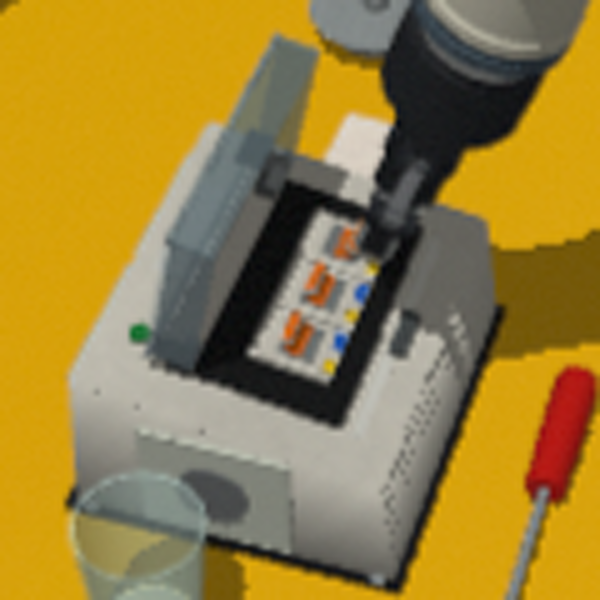

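Call:
{"name": "move_arm", "arguments": {"steps": [[-1, -0.15, 0.03, 0.08, 0, 0, 0], [-1, 0, 0, 0.14, 0, 0, 0], [-1, 0, 0, 0, 0, 0, 0]]}}

```text
time: 6.05
position: [0.5554, 0.0086, 0.1025]
eef_rot: [0.98, 0.123, 0.158, -0.018]
wrist_force: [-0.3, 0.5, 0.2]
opening: -0.0001
```

Run:
```python
from h import *
rel(w(-.0594,-.036,-.0054),18)
```

```text
t 6.05 shift [0.31 0.   0.02] turn [ 0.03 -0.06  0.05] F [-0.3  0.5  0.2] con [-0.0685 -0.0359 -0.0077]
```

Call:
{"name": "move_arm", "arguments": {"steps": [[-1, 0.16, 0, 0.02, 0, 0, 0], [-1, 0.16, 0, 0.02, 0, 0, 0], [-1, 0, 0, 0, 0, 0, 0]]}}

```text
time: 6.35
position: [0.5635, 0.011, 0.1038]
eef_rot: [0.98, 0.123, 0.157, -0.018]
wrist_force: [-1.1, -0.2, 1.1]
opening: -0.0001
```

Run:
```python
from h import *
from bench import *
rel(w(-.0594,-.036,-.0054),18)
s=snapshot("wrist");cv2.imwrite("pics/wrist5.png",cv2.resize(s["frame"][80:300,170:450],None,fx=2.7,fy=2.7))
```

```text
t 6.35 shift [ 0.03  0.02 -0.02] turn [ 0.02 -0.03  0.04] F [-1.1 -0.2  1.1] con [-0.0601 -0.0355 -0.0064]
```

View pics/wrist5.png

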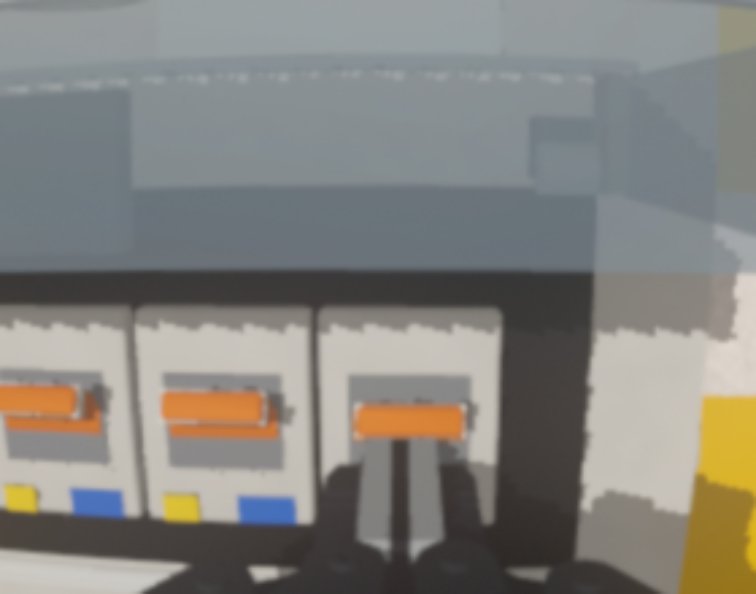

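Call:
{"name": "move_arm", "arguments": {"steps": [[-1, 0.13, 0, 0.02, 0, 0, 0], [-1, 0.1, 0, 0.02, 0, 0, 0]]}}

```text
time: 6.6
position: [0.5665, 0.0121, 0.1034]
eef_rot: [0.98, 0.123, 0.153, -0.018]
wrist_force: [-27.5, -17.4, 26.9]
opening: 0.0001
```

Run:
```python
from h import *
from bench import *
rel(w(-.0594,-.036,-.0054),18)
s=snapshot("wrist");cv2.imwrite("pics/wrist6.png",cv2.resize(s["frame"][80:300,170:450],None,fx=2.7,fy=2.7))
```

```text
t 6.6 shift [-0.06  0.03 -0.07] turn [0.01 0.05 0.05] F [-27.5 -17.4  26.9] con [-0.057  -0.0351 -0.0068]
```

View pics/wrist6.png

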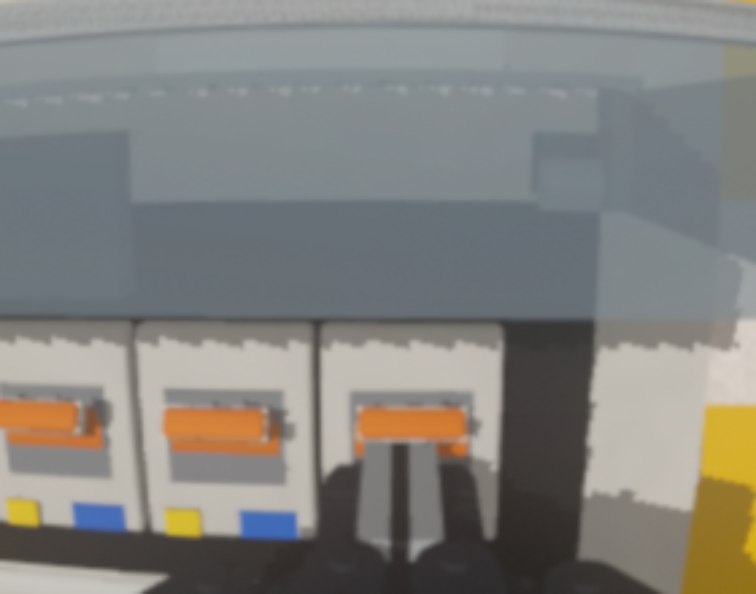

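Call:
{"name": "move_arm", "arguments": {"steps": [[-1, -0.5, 0, -0.1, 0, 0, 0], [-1, -0.8, 0, -0.3, 0, 0, 0], [-1, -0.8, 0, -1, 0, 0, 0], [-1, -0.8, 0, -1, 0, 0, 0], [-1, 0, 0, -1, 0, 0, 0], [-1, 0, 0, -1, 0, 0, 0], [-1, 0, 0, -1, 0, 0, 0], [-1, 0, 0, 0, 0, 0, 0]]}}

```text
time: 7.45
position: [0.4375, -0.0217, 0.2369]
eef_rot: [0.98, 0.123, 0.156, -0.017]
wrist_force: [1.1, -0.4, 0.5]
opening: -0.0001
```

Run:
```python
from h import *
from bench import *
rel(w(-.07,0,.2),-15)
s=snapshot("wrist");cv2.imwrite("pics/wrist7.png",cv2.resize(s["frame"][0:250,120:470],None,fx=2.2,fy=2.2))
s=snapshot("side");cv2.imwrite("pics/side7.png",cv2.resize(s["frame"][150:270,230:350],None,fx=5,fy=5,interpolation=cv2.INTER_CUBIC));np.savez("pics/side7.npz",**s)
```

```text
t 7.45 shift [ 4.58 -1.19 -1.09] turn [ 0.05 -5.51  0.04] F [ 1.1 -0.4  0.5] con [-0.1903 -0.0367  0.1267]
```

View pics/wrist7.png

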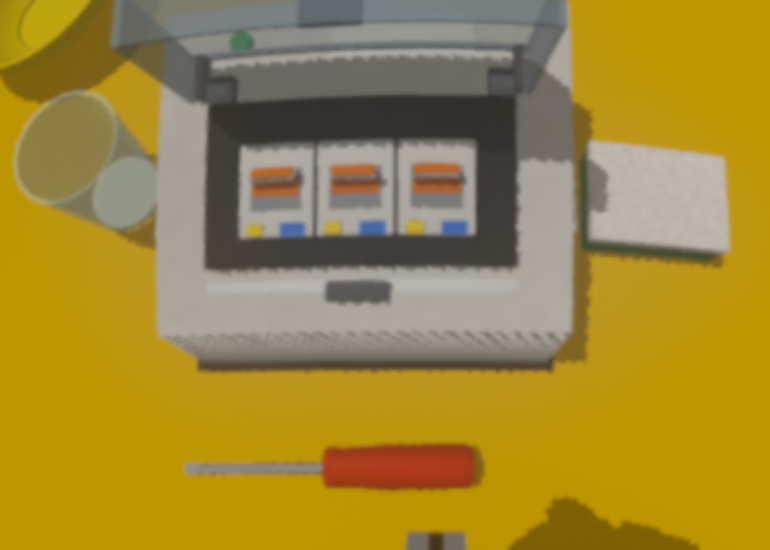

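View pics/side7.png

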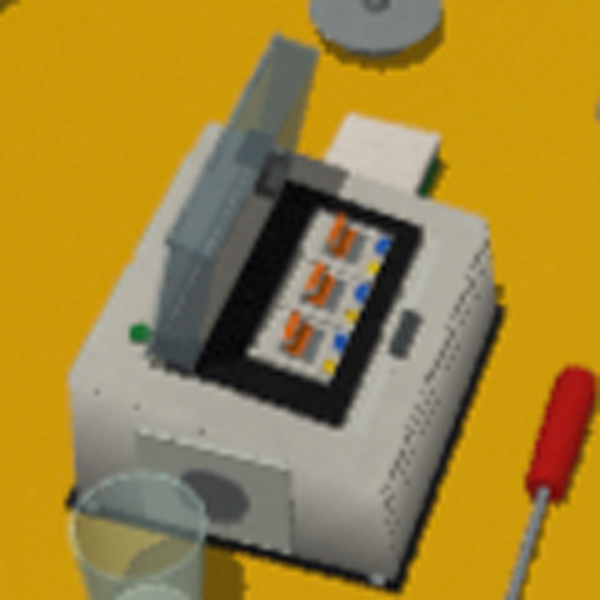

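Call:
{"name": "move_arm", "arguments": {"steps": [[-1, 0, -0.4, -0.9, 0, -0.9, 0], [-1, 0.2, -0.4, -0.9, 0, -0.9, 0], [-1, 0.5, -0.4, -0.5, 0, -0.9, 0], [-1, 0.5, 0, 0, 0, -0.9, 0], [-1, 0.5, 0, 0, 0, -0.9, 0], [-1, 0.5, 0, 0, 0, -0.9, 0], [-1, 0, 0, 0, 0, 0, 0]]}}

```text
time: 8.25
position: [0.4767, 0.0295, 0.2915]
eef_rot: [0.982, 0.123, -0.142, 0.019]
wrist_force: [1.2, -0.3, -0.6]
opening: 0.0003
```

Run:
```python
from h import *
rel(w(.07,0,.16),-15)
```

```text
t 8.25 shift [ 6.91  0.14 -1.3 ] turn [0.04 0.24 0.03] F [ 1.2 -0.3 -0.6] con [-0.1398  0.0034  0.1813]
```

Call:
{"name": "move_arm", "arguments": {"steps": [[-1, 0.95, 0, -0.28, 0, 0, 0], [-1, 0.95, 0, -0.28, 0, 0, 0], [-1, 0.95, 0, -0.25, 0, 0, 0], [-1, 0.95, 0, -0.25, 0, 0, 0], [-1, 0.95, 0, -0.2, 0, 0, 0], [-1, 0.95, 0, -0.1, 0, 0, 0], [-1, 0.95, 0, 0, 0, 0, 0], [-1, 0, 0, 0, 0, 0, 0]]}}

```text
time: 9.05
position: [0.6772, 0.0829, 0.2567]
eef_rot: [0.981, 0.124, -0.147, 0.018]
wrist_force: [-0.7, 0.1, -0.6]
opening: 0.0002
```

Run:
```python
from h import *
rel(w(.055,0,.072),-15)
```

```text
t 9.05 shift [0.32 0.22 2.5 ] turn [0.   0.33 0.07] F [-0.7  0.1 -0.6] con [0.0676 0.0067 0.1465]
```

Call:
{"name": "move_arm", "arguments": {"steps": [[-1, 0.2, 0.2, 0.8, 0, 0.2, 0], [-1, 0.1, 0, 0.85, 0, 0, 0], [-1, 0, 0, 0.85, 0, 0, 0], [-1, 0, 0, 0, 0, 0, 0]]}}

```text
time: 9.45
position: [0.6634, 0.0738, 0.1758]
eef_rot: [0.982, 0.125, -0.137, 0.016]
wrist_force: [-0.5, -0.1, -1.1]
opening: 0.0001
```

```bash
cat >> h.py <<'E'
def tgt(th,a=.074,n=.021):
    al=np.radians(190)-th; be=np.radians(100)-th
    return a*np.cos(al)+n*np.cos(be),a*np.sin(al)+n*np.sin(be)
E
python3 - <<'E'
from h import *
from bench import *
rel(w(.055,0,.072),-15)
for th in np.arange(1.55,-.1,-.15):print(round(th,2),np.round(tgt(th),4))
s=snapshot("side");cv2.imwrite("pics/side8.png",cv2.resize(s["frame"][100:270,200:400],None,fx=3.5,fy=3.5,interpolation=cv2.INTER_CUBIC))
E
```

```text
t 9.45 shift [ 0.04  0.04 -0.23] turn [-0.01  0.15  0.08] F [-0.5 -0.1 -1.1] con [0.052  0.0012 0.0656]
1.55 [0.0062 0.0767]
1.4 [-0.0053  0.0767]
1.25 [-0.0167  0.0751]
1.1 [-0.0277  0.0717]
0.95 [-0.0381  0.0668]
0.8 [-0.0477  0.0603]
0.65 [-0.0562  0.0525]
0.5 [-0.0634  0.0436]
0.35 [-0.0692  0.0336]
0.2 [-0.0734  0.0229]
0.05 [-0.076   0.0116]
-0.1 [-0.0769  0.0002]
```

View pics/side8.png

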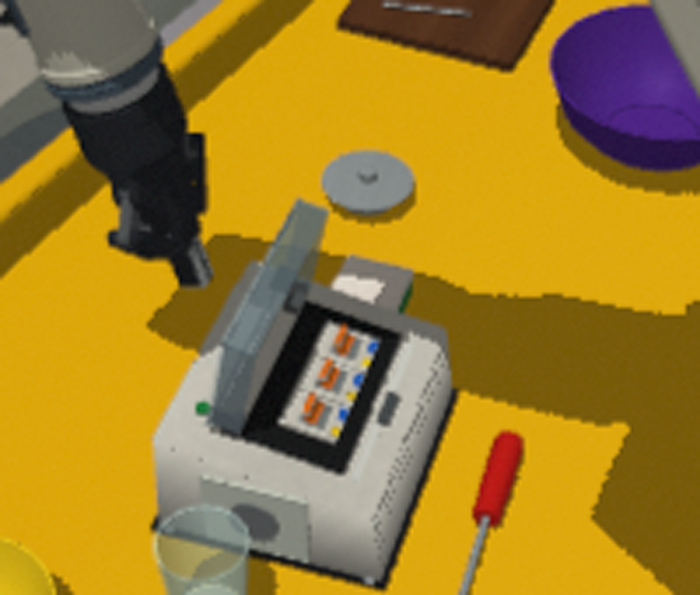

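Call:
{"name": "move_arm", "arguments": {"steps": [[-1, -0.6, 0, 0.09, 0, 0, 0], [-1, -0.6, 0, 0.09, 0, 0, 0], [-1, -0.5, 0, 0.1, 0, 0, 0]]}}

```text
time: 9.8
position: [0.6165, 0.0615, 0.1867]
eef_rot: [0.983, 0.125, -0.133, 0.016]
wrist_force: [2.0, -0.1, -0.6]
opening: 0.0002
```

Run:
```python
from h import *
rel(w(-.02,0,.072),-15)
```

```text
t 9.8 shift [-0.72  0.01  0.35] turn [-0.    0.06  0.09] F [ 2.  -0.1 -0.6] con [0.0035 0.0006 0.0765]
```

Call:
{"name": "move_arm", "arguments": {"steps": [[-1, -0.7, 0, 0.41, 0, 0, 0], [-1, -0.57, 0, 0.43, 0, 0, 0], [-1, 0, 0, 0, 0, 0, 0]]}}

```text
time: 10.1
position: [0.5757, 0.051, 0.1781]
eef_rot: [0.984, 0.126, -0.127, 0.015]
wrist_force: [1.1, -0.3, 1.3]
opening: -0.0001
```

Run:
```python
from h import *
from bench import *
rel(w(-.055,0,.05),-15)
s=snapshot("side");cv2.imwrite("pics/side9.png",cv2.resize(s["frame"][100:270,200:400],None,fx=3.5,fy=3.5,interpolation=cv2.INTER_CUBIC))
```

```text
t 10.1 shift [-0.38  0.01  0.72] turn [ 0.   -0.05  0.08] F [ 1.1 -0.3  1.3] con [-0.0386  0.0003  0.0679]
```

View pics/side9.png

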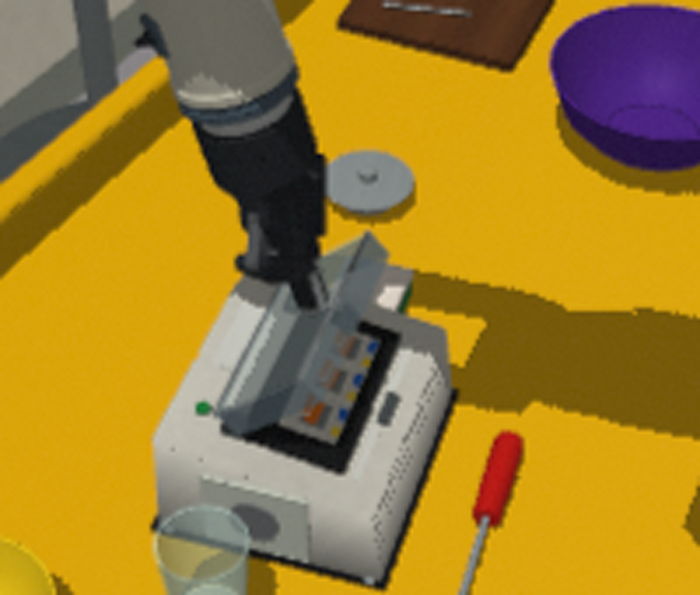

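Call:
{"name": "move_arm", "arguments": {"steps": [[-1, -0.38, 0, 0.72, 0, 0, 0], [-1, -0.22, 0, 0.58, 0, 0.6, 0], [-1, -0.15, 0, 0.4, 0, 0.6, 0], [-1, 0, 0, 0, 0, 0.6, 0]]}}

```text
time: 10.55
position: [0.5534, 0.0446, 0.1394]
eef_rot: [0.992, 0.127, -0.024, 0.003]
wrist_force: [-0.4, 0.4, 1.3]
opening: -0.0
```

Run:
```python
from h import *
rel(w(-.0755,0,.015),8)
```

```text
t 10.55 shift [-0.43 -0.02  0.49] turn [-0.    1.8   0.09] F [-0.4  0.4  1.3] con [-0.0618 -0.0005  0.0292]
```

Call:
{"name": "move_arm", "arguments": {"steps": [[-1, -0.3, 0, 0.05, 0, 0.6, 0], [-1, -0.2, 0, 0.15, 0, 0.6, 0], [-1, 0, 0, 0.15, 0, 0.5, 0.05], [-1, 0, 0, 0, 0, 0, 0]]}}

```text
time: 10.95
position: [0.5462, 0.0417, 0.1348]
eef_rot: [0.99, 0.124, 0.073, -0.009]
wrist_force: [0.6, 0.3, 0.6]
opening: -0.0001
```

Run:
```python
from h import *
rel(w(-.0755,0,.008),8)
```

```text
t 10.95 shift [-0.28 -0.05  0.52] turn [ 0.01 -0.08  0.04] F [0.6 0.3 0.6] con [-0.0695 -0.0015  0.0246]
```

Call:
{"name": "move_arm", "arguments": {"steps": [[-1, -0.25, -0.05, 0.25, 0, 0, 0], [-1, 0, 0, 0.25, 0, 0, 0], [-1, 0, 0, 0.08, 0, 0, 0]]}}

```text
time: 11.25
position: [0.5446, 0.0424, 0.1178]
eef_rot: [0.989, 0.124, 0.074, -0.008]
wrist_force: [-1.9, -0.3, 2.5]
opening: 0.0
```

Run:
```python
from h import *
rel(w(-.0755,0,.003),8)
```

```text
t 11.25 shift [-0.17 -0.02  0.13] turn [ 0.01 -0.1   0.05] F [-1.9 -0.3  2.5] con [-0.0709 -0.0005  0.0076]
```

Call:
{"name": "move_arm", "arguments": {"steps": [[-1, 0, 0, 0.12, 0, 0, 0], [-1, 0, 0, 0.1, 0, 0, 0]]}}

```text
time: 11.45
position: [0.5455, 0.0426, 0.113]
eef_rot: [0.989, 0.125, 0.073, -0.008]
wrist_force: [-36.7, -6.6, 84.9]
opening: 0.0002
```

At the inner stop. Release straight up.

Call:
{"name": "move_arm", "arguments": {"steps": [[-1, 0, 0, -0.4, 0, 0, 0], [-1, -0.2, 0, -0.8, 0, 0, 0], [-1, -0.5, 0, -1, 0, 0, 0], [-1, -0.8, 0, -1, 0, 0, 0], [-1, -0.8, 0, -1, 0, 0, 0], [-1, 0, 0, 0, 0, 0, 0], [-1, 0, 0, 0, 0, 0, 0], [-1, 0, 0, 0, 0, 0, 0]]}}

```text
time: 12.25
position: [0.4636, 0.0216, 0.2313]
eef_rot: [0.989, 0.125, 0.073, -0.008]
wrist_force: [-0.4, -0.1, -1.1]
opening: -0.0
```

Run:
```python
from h import *
from bench import *
rel(DISC,10)
s=snapshot("side");np.savez("pics/side10.npz",**s);cv2.imwrite("pics/side10.png",s["frame"])
s=snapshot("wrist");cv2.imwrite("pics/wrist10.png",s["frame"])
```

```text
t 12.25 shift [ 2.02 -0.02  4.12] turn [0.01 0.26 0.07] F [-0.4 -0.1 -1.1] con [-0.1545 -0.001   0.1211]
```

View pics/side10.png

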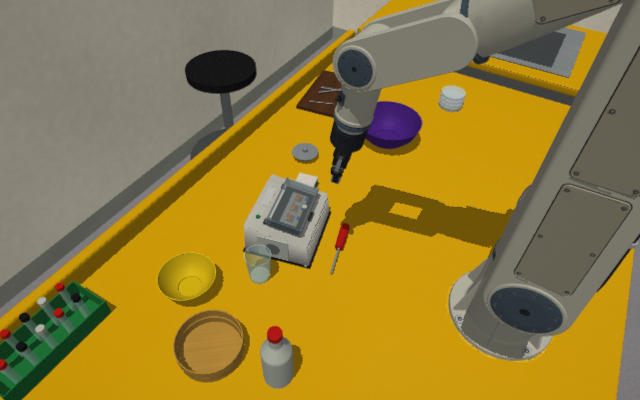

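View pics/wrist10.png

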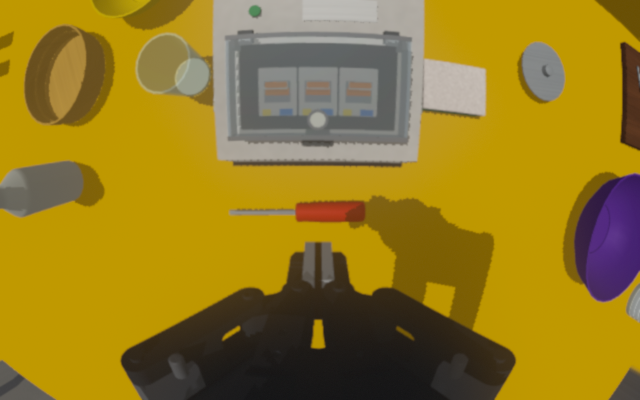

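Call:
{"name": "move_arm", "arguments": {"steps": [[-1, 0, 0, -0.5, 0, 0, 0], [-1, 0, 0, 0, 0, 0, 0], [-1, 0, 0, 0, 0, 0, 0], [-1, 0, 0, 0, 0, 0, 0], [-1, 0, 0, 0, 0, 0, 0], [-1, 0, 0, 0, 0, 0, 0], [-1, 0, 0, 0, 0, 0, 0], [-1, 0, 0, 0, 0, 0, 0]]}}

```text
time: 13.15
position: [0.4609, 0.0217, 0.2402]
eef_rot: [0.99, 0.126, 0.068, -0.009]
wrist_force: [0.0, -0.7, -0.6]
opening: -0.0001
```

Run:
```python
from h import *
from bench import *
s=snapshot("side");a=np.load("pics/side0.npz")["frame"]
b=s["frame"]
d=np.abs(a.astype(int)-b).max(2);print("console diff px>40:",(d[165:275,235:328]>40).sum())
def disc(f):
    g=f.min(2).astype(float);w=g[202:211,300:309];w=np.clip(w-np.percentile(w,75),0,None);yy,xx=np.mgrid[202:211,300:309];return (w*xx).sum()/w.sum(),(w*yy).sum()/w.sum()
print(disc(a),disc(b)); print("objects diff", [(n,(d[v0:v1,u0:u1]>40).sum()) for n,(u0,v0,u1,v1) in dict(bowl=(150,245,220,310),sieve=(170,308,248,385),bottle=(255,320,300,390),driver=(328,220,352,275),strainer=(288,140,322,165),basin=(385,100,425,155)).items()])
cv2.imwrite("pics/s11.png",cv2.resize(b[165:275,235:340],None,fx=5.4,fy=5.4,interpolation=cv2.INTER_CUBIC))
```

```text
console diff px>40: 0
(np.float64(303.82646420824295), np.float64(205.80694143167028)) (np.float64(303.8665207877462), np.float64(205.84245076586433))
objects diff [('bowl', np.int64(0)), ('sieve', np.int64(0)), ('bottle', np.int64(0)), ('driver', np.int64(88)), ('strainer', np.int64(0)), ('basin', np.int64(0))]
```

View pics/s11.png

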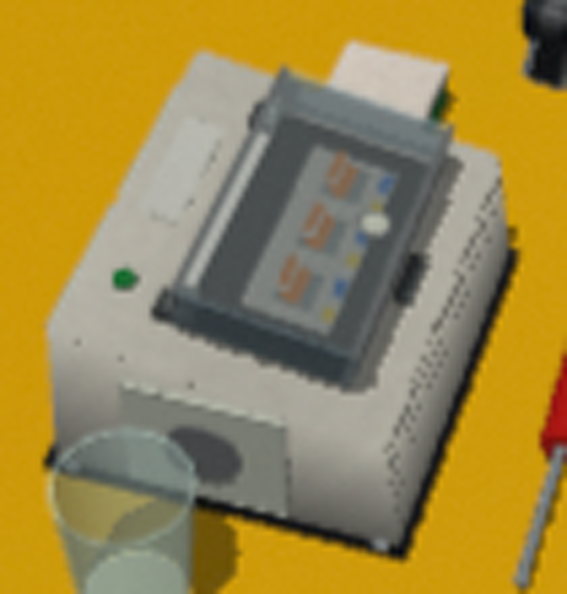

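Cover is latched at its original place, all three levers are in line; the screwdriver difference is the arm's shadow.

```bash
python3 -c "
from bench import *
print(hand_in())"
```

```text
the job is handed in; nothing more can be done
None
```

The job is handed in at about 13 s of the 54 s allowed. I pressed the cover at its mark and it popped open. I pushed the right-hand (−y) lever back to its stop, in line with the other two. Then I swung the cover down from behind, pressed it to its inner stop and let go.

**Cover:** 1.7 s after release it was still shut. The press mark was within 0.05 px of its starting position in the side view.

**Levers:** All three look in line at ON through the closed cover. This is judged from the pictures, as the joint angles cannot be read directly.

**Loose things:** The yellow bowl, sieve, wash bottle, sink strainer and purple basin showed no pixel change in the side view. The beaker looks unmoved there, and the part of it in the checked console area shows no change. The slide box also looks unmoved, partly covered by the same check. The area around the screwdriver did change by 88 pixels. I put that down to the arm's shadow, since the screwdriver itself looks in the same place, but I did not measure it separately.

**Forces:** The wrist force reached about 65 N when opening the cover, about 42 N at the lever's stop and about 93 N at the final press. All are under the 120 N wrist limit. Two of them are above the 40 N limit on the arm or gripper body; I pressed only with the fingertips, so I take that limit not to apply.

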